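# Wipe busbar offcuts off the dressing plate

### The arm

A 6-joint arm with a two-finger parallel gripper is mounted at the origin on the work surface. World frame = base frame: x ahead of the robot, y to its left, z up, the work surface at z = 0. Lengths are in m, angles in rad, forces in N, time in s.
With the tool pointing down it reaches from about 0.35 to 0.775 m from the base axis. Payload 7.3 kg.
Tool frame: the origin (TCP) lies on the centre line of the jaws, within the pads' length; the fingertips stand 19 mm ahead of it and the grasp point (between the pads) is the TCP; z points along the fingers, y is the line along which they close (so a half turn about z gives the same grasp; the last joint's range is limited). The gripper opens to 92 mm and grips with 3 to 60 N. Pads are 19 mm wide; open, the fingers measure 130 mm over their backs; the gripper's body (75 mm by 190 mm) begins 47 mm behind the grasp point.
Start: joints at [-1.321, 0.342, 1.524, -0, 1.275, -0.146], TCP at [0.202, -0.484, 0.246] pointing down, gripper open.
Joint ranges: [-2.53, 2.53], [-0.77, 2.02], [0.04, 2.7], [-1, 4.14], [0.28, 2.66], [-3.11, 3.11]. Speed limits (rad/s): [2.57, 2.57, 3.14, 3.14, 3.14, 3.14].

### API

Orientations are given as a 3x3 rotation matrix whose columns are the frame's x, y, z axes.
In Python, from rig import robot gives the robot as it stands.
- The arm moves only by the shell command python3 -m inch 'ROWS' [FORCE]. ROWS is JSON, a list that holds one entry, the list of rows, each a list of 7 numbers: the shift along the tool's x, y, z in cm, then the turn, a rotation vector about the tool's x, y, z in rad, then the finger opening in cm, from 0 to 9.18. A call has 1 to 20 rows; each row is the pose to reach, as a shift and turn from the pose commanded when the call began, along the tool's axes at that moment; what a row does not reach only later rows make up. A row lasts 1/12 s, in which the tool goes at most 41.7 mm and 7.16 degrees, less where a joint would pass 70% of its speed; a pose out of reach is approached as far as the arm can. A call with a gripper value outside its range is refused whole. The fingers move at their own pace and stop on an object; FORCE is the grip in N (left out, the last holds). Time passes only in rows, so rows that repeat a pose let the fingers close. It gives the time, the measured TCP pose, the force, the opening and the grip force at its end, in the units of the state.
- robot.state(): the state, without advancing time (a new reading comes with each control period).
- robot.read_camera(name): name is "scene" or "side" or "wrist"; returns (picture, depth): 384x512x3 uint8, blue, green, red; 384x512 float32, m along the optical axis (not along the pixel's ray), 0 where there is no reading.
- robot.camera_info(name): a dict with "vfov" (degrees; the focal length in pixels is half the picture's height over the tangent of half this angle, whatever the lens; pixels are square), "cx", "cy" (the principal point, pixels), "rvec" (rotation vector, rad) and "tvec" (3), from world to camera coordinates, as OpenCV has them; the wrist camera has in their place "mount" (4x4, takes a point from camera to tool coordinates, whose origin is the TCP and whose axes are the flange's). Camera axes: x right, y down, z forward; pixel columns grow to the right and rows downward; lengths in m; the calibration is good to about 2 mm. The wrist camera is an equidistant fisheye: a pixel r from the principal point sees the ray r / f radians off the axis. A picture is of the moment at which its call begins: read the wrist's pose just before it. camera_info takes no time and is no camera call.
- robot.finish_job(): hands the job in; it is judged then, once.
The state is a dict: "clock": time; "joint_pos": joint angles; "qd": joint speeds; "joint_efforts": joint torques, N m; "tool_pos": TCP position; "ee_rot": TCP orientation; "wrist_force": force on the tool from outside, world axes, zero at the start; "ft_torque": the same for the moment, N m; "width": finger opening in m; "gripper_force": force on a finger pad.
Only numpy, scipy, OpenCV 4.12 (cv2) and the standard library are available. Lean on these libraries where they do the work, as an engineer would, in place of code of your own. Each camera call takes 0.05 s, during which the arm holds its last target. There are 200 camera calls.

### The job

Pick up the red scraper block and wipe both loose copper offcuts along the white plate, over its edge into the blue catch tray joined to it. Push them only with the scraper, never with the gripper fingers; then stand the scraper upright on the grey bench again, on its black rubber foot, and let go.

Things in the scene. Friction and masses are not known exactly. Their poses are not given: they have to be found in the camera images.
- scraper: Loose red scraper block, 170 g, standing on the bench on its black rubber underside. Foot 30 (x) x 120 (y) x 16 (z) mm; centred on it a red handle 22 (x) x 70 (y) mm, from z = 16 to 82 mm: grip it across the 22 mm (fingers closing along x), about 55 mm above the underside. Origin: centre of the underside, z up. Its long +x and -x faces push; both ways round alike.
- plate: Fixed white plate, 200 (x) x 160 (y) mm, flat top at z = 36 mm. Origin: bench level under its centre. At its +x end a blue open tray, as wide, x = 100 to 195 mm: floor z = 10, outer walls to z = 30 mm, none at the plate. Wipe along +x. The offcuts lie within x = -46 to 61, y = -51 to 51 mm: one stroke of the 120 mm foot down the centre line, set down at the free -x end, covers both.
- chip_a: Loose copper busbar offcut, 24 x 20 x 8 mm, 34 g, lying flat on the white plate. Origin: centre of its underside.
- chip_b: A second loose copper busbar offcut, the same as chip_a, lying elsewhere on the white plate. Origin: centre of its underside.
There are look-alikes about, which are no part of the job. Several things have the shape of the scraper; the one meant has the colours described above.

How it is judged:
On the way, in this order (a step that is already met when the one before it is completed fails the run):
1. the scraper is held in the fingers, lifted off the bench (contact force between the fingers and scraper above 1 N and height (world z) of scraper above 0.02 m), for 0.2 s.
2. both offcuts are in the catch tray while the scraper is still held (x of chip_a in the frame of plate between 0.098 and 0.195 m and y of chip_a in the frame of plate between -0.08 and 0.08 m and z of each of chip_a, chip_b in the frame of plate below 0.032 m and x of chip_b in the frame of plate between 0.098 and 0.195 m and y of chip_b in the frame of plate between -0.08 and 0.08 m and contact force between the fingers and scraper above 1 N), for 0.2 s.
At the end, for the whole second after the job is handed in: Both offcuts lie at rest in the blue tray (origins at x 98 to 195 mm, y within 80 mm, below 32 mm, in the plate's frame), and the released scraper stands at rest anywhere on the bench on its foot (underside within 6 mm of the bench, tilt under 10 degrees) (x of chip_a in the frame of plate between 0.098 and 0.195 m and y of chip_a in the frame of plate between -0.08 and 0.08 m and z of each of chip_a, chip_b in the frame of plate below 0.032 m and x of chip_b in the frame of plate between 0.098 and 0.195 m and y of chip_b in the frame of plate between -0.08 and 0.08 m and height (world z) of scraper below 0.006 m and angle between scraper's own z axis and vertical below 0.17 rad and linear speed of each of scraper, chip_a, chip_b below 0.02 m/s); the robot touches nothing.
It fails at once if the gripper fingers touch an offcut (contact force between the fingers and chip_a above 0.5 N or contact force between the fingers and chip_b above 0.5 N).
It also fails if it takes over 48 s, if anything falls off the work surface, if the arm or the gripper's body presses on something with over 40 N, if the wrist force passes 120 N, or if a joint passes its speed limit or range.

## Working session

There is one attempt and no reset: what is moved stays moved. The work goes in short steps, Python scripts to look and compute and a shell command to move; the robot and the scene stay as the last step left them, time stands still between calls to the robot, and variables do not carry over. Pictures are saved under pics/ and viewed, at most 10 in all, crops included, and the job is handed in when it is done.

```bash
mkdir -p pics
cat > h.py <<'E'
import numpy as np, cv2
from rig import robot
def grab(n):
    im,d=robot.read_camera(n); c=robot.camera_info(n); return im,d,c
def K(c,h=384):
    f=h/2/np.tan(np.radians(c['vfov'])/2); return f
def cloud(d,c):
    f=K(c); v,u=np.mgrid[:d.shape[0],:d.shape[1]]
    P=np.stack([(u-c['cx'])/f*d,(v-c['cy'])/f*d,d],-1)
    R=cv2.Rodrigues(np.array(c['rvec'],float))[0]
    W=(P-np.array(c['tvec']).ravel())@R
    W[d<=0]=np.nan
    return W
E
python3 - <<'E'
from h import *
for n in('scene','side'):
    im,d,c=grab(n); cv2.imwrite(f'pics/{n}0.png',im); np.savez(f'{n}0.npz',im=im,d=d); print(n,c)
s=robot.state(); print(s['tool_pos'],s['ee_rot'],s['clock'])
E
```

```text
scene {'vfov': 57.88006404555648, 'cx': 257.29340875777984, 'cy': 192.25144823555553, 'rvec': array([ 0.86619101,  2.49800106, -1.11551228]), 'tvec': array([ 0.42667395, -0.07027199,  1.015486  ])}
side {'vfov': 48.690370421317695, 'cx': 263.89144247565775, 'cy': 196.0617667523863, 'rvec': array([ 0.63410671, -2.50213639,  1.31687109]), 'tvec': array([0.33552186, 0.2236819 , 0.87258306])}
[ 0.20234269 -0.48407253  0.24511704] [[ 9.22678905e-01  3.85569080e-01 -3.49709825e-04]
 [ 3.85569193e-01 -9.22677971e-01  1.32653497e-03]
 [ 1.88801315e-04 -1.35880316e-03 -9.99999059e-01]] 0.1
```

View pics/scene0.png

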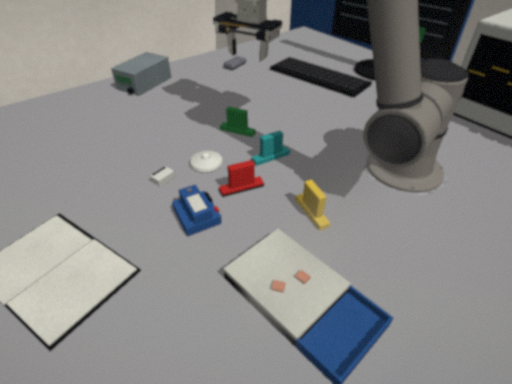

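View pics/side0.png

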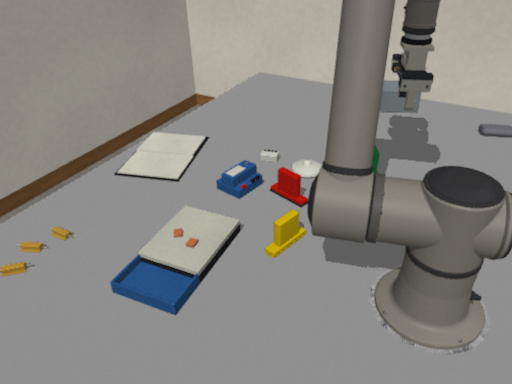

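The scene view shows the red scraper at about (242,178), the plate near (288,280) with the tray at (345,330), and chips at (278,286) and (302,277). In the side view the scraper is at (290,186), the plate at (192,238), and the chips at (178,233) and (192,243).

Run:
```python
from h import *
for n in('scene','side'):
    z=np.load(n+'0.npz'); im,d=z['im'],z['d']; c=robot.camera_info(n); W=cloud(d,c)
    hsv=cv2.cvtColor(im,cv2.COLOR_BGR2HSV); H,S,V=[hsv[...,i].astype(int) for i in range(3)]
    def comps(m,mn):
        k,l,st,ce=cv2.connectedComponentsWithStats(m.astype(np.uint8))
        return [(l==i) for i in range(1,k) if st[i,4]>mn]
    def rect(p,name):
        r=cv2.minAreaRect((p[:,:2]*1000).astype(np.float32)); print(' ',name,len(p),'ctr',np.round(r[0],1),'size',np.round(r[1],1),'ang',round(r[2],1),'z med',np.round(np.nanpercentile(p[:,2],[5,50,95])*1000,1))
    print(n)
    red=((H<5)|(H>175))&(S>190)&(V>80)
    for m in comps(red,60):
        p=W[m]; p=p[np.isfinite(p).all(1)]; rect(p,'red')
        h=p[:,2]; rect(p[h>.075],'top'); 
        if (h<.018).sum()>5: rect(p[h<.018],'foot')
    cu=((H<15)|(H>172))&(S>80)&(S<215)&(V>100)
    for m in comps(cu&~cv2.dilate(red.astype(np.uint8),np.ones((5,5))).astype(bool),25):
        p=W[m]; p=p[np.isfinite(p).all(1)]
        rect(p,'cu')
    wh=(S<60)&(V>140)&(np.abs(W[...,2]-.036)<.006)
    for m in comps(wh,1500):
        p=W[m]; rect(p,'plate'); print(cv2.boxPoints(cv2.minAreaRect((p[:,:2]*1000).astype(np.float32))).round())
    bl=(H>100)&(H<125)&(S>150)
    for m in comps(bl,1200):
        p=W[m];p=p[np.isfinite(p).all(1)]; rect(p,'blue')
```

```text
scene
  red 712 ctr [ 429.  -216.9] size [ 25.  111.7] ang 73.3 z med [12.9 41.2 81.4]
  top 125 ctr [ 428.8 -215.8] size [16.3 63. ] ang 72.3 z med [76.  80.6 82.9]
  foot 195 ctr [ 429.  -216.9] size [ 25.  111.7] ang 73.3 z med [10.2 15.1 17.3]
  cu 91 ctr [516.2 107. ] size [19.2 22.3] ang 7.5 z med [42.3 43.7 45.6]
  cu 101 ctr [566.7  92.9] size [18.7 22.2] ang 37.8 z med [41.9 43.7 45.2]
  plate 6626 ctr [535.8  81.6] size [161.5 201.1] ang 5.2 z med [34.  35.7 37.4]
[[446. 174.]
 [464. -26.]
 [625. -11.]
 [607. 189.]]
  blue 4539 ctr [524.5 228.5] size [158.4  95.4] ang 5.2 z med [ 8.2 10.2 29.9]
side
  red 699 ctr [ 426.5 -218.6] size [ 31.9 121.8] ang 73.7 z med [10.6 39.8 81.1]
  top 119 ctr [ 425.9 -218.3] size [22.  66.9] ang 75.2 z med [76.6 80.4 82.4]
  foot 202 ctr [ 426.5 -218.6] size [ 31.9 121.8] ang 73.7 z med [ 8.9 14.1 16.9]
  cu 69 ctr [569.8  87.3] size [18.2 38.8] ang 35.7 z med [35.6 42.3 44.7]
  cu 80 ctr [517.1 102.5] size [19.6 37.6] ang 14.0 z med [36.3 42.5 44.5]
  plate 3507 ctr [538.4  81.4] size [161.3 204.3] ang 5.4 z med [32.9 34.9 36.9]
[[448. 175.]
 [468. -28.]
 [628. -13.]
 [609. 191.]]
  blue 2836 ctr [523.5 226.8] size [160.2 100. ] ang 5.3 z med [ 6.8  9.9 29.2]
```

Run:
```python
from h import *
for n in('scene','side'):
    z=np.load(n+'0.npz'); W=cloud(z['d'],robot.camera_info(n)).reshape(-1,3)*1000; W=W[np.isfinite(W).all(1)]
    a=np.radians(73.5); D=W[:,:2]-[428,-217.5]; u=D@[np.cos(a),np.sin(a)]; v=D@[-np.sin(a),np.cos(a)]
    m=(abs(u)<75)&(abs(v)<25)&(W[:,2]>25)&(abs(u)>22); print(n,m.sum(), np.round(W[m][:5]), np.round(u[m][:5]))
    m=(abs(u)<120)&(abs(v)<60)&(W[:,2]>90); print(m.sum())
    b=np.radians(95.2); D=W[:,:2]-[537,81.5]; u=D@[np.cos(b),np.sin(b)]; v=D@[-np.sin(b),np.cos(b)]
    m=(u>-180)&(u<-103)&(abs(v)<70)&(W[:,2]>20); print('near plate end',m.sum(),W[m].mean(0) if m.any() else '')
s=robot.state(); R=s['ee_rot']; print(R.T@(np.array([.428,-.2175,.15])-s['tool_pos'])*100)
```

```text
scene 0 [] []
0
near plate end 0 
side 0 [] []
0
near plate end 0 
[ 31.09734351 -15.88248747   9.53916501]
```

```bash
python3 -m inch '[[[3.1,-1.6,0,0,0,0.08,5],[6.2,-3.2,1,0,0,0.16,5],[9.3,-4.8,2,0,0,0.24,5],[12.4,-6.4,3,0,0,0.32,5],[15.5,-8,4,0,0,0.4,5],[18.6,-9.6,4,0,0,0.48,5],[21.7,-11.2,4,0,0,0.56,5],[24.8,-12.8,4,0,0,0.64,5],[27.9,-14.4,4,0,0,0.684,5],[31.1,-15.9,4,0,0,0.684,5],[31.1,-15.9,4,0,0,0.684,5],[31.1,-15.9,4,0,0,0.684,5],[31.1,-15.9,4,0,0,0.684,5]]]' 30
python3 - <<'E'
from h import *
s=robot.state(); R=s['ee_rot']; print(R,R.T@(np.array([.428,-.2175,.055])-s['tool_pos'])*100)
im,d=robot.read_camera('wrist'); cv2.imwrite('pics/w1.png',im)
E
```

```text
clock: 1.18
tool_pos: [0.4277, -0.218, 0.2054]
ee_rot: [[0.959, -0.283, -0.001], [-0.283, -0.959, -0.0], [-0.001, 0.0, -1.0]]
wrist_force: [-0.1, -0.5, -0.1]
width: 0.0503
gripper_force: 0.0
[[ 9.59003810e-01 -2.83391716e-01 -9.10191219e-04]
 [-2.83391835e-01 -9.59004206e-01 -1.46295277e-06]
 [-8.72462619e-04  2.59343737e-04 -9.99999586e-01]] [ 0.02862525 -0.05700411 15.04143062]
```

View pics/w1.png

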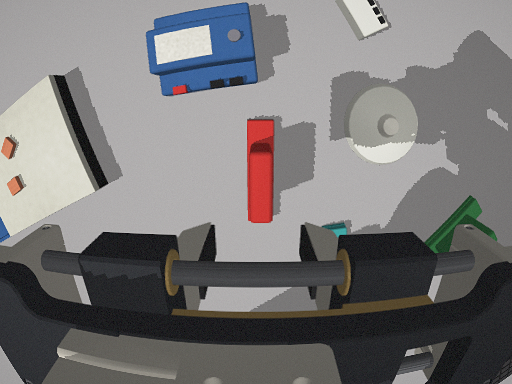

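The wrist view shows the scraper at (260,170), upright in the image and centred between the jaws at columns 214 and 301, with nothing under the fingers. Descending to grip.

```bash
python3 -m inch '[[[0,0,3,0,0,0,5],[0,0,6,0,0,0,5],[0,0,9,0,0,0,5],[0,0,12,0,0,0,5],[0,0,13.5,0,0,0,5],[0,0,14.5,0,0,0,5],[0,0,15,0,0,0,5],[0,0,15,0,0,0,5],[0,0,15,0,0,0,0],[0,0,15,0,0,0,0],[0,0,15,0,0,0,0],[0,0,15,0,0,0,0],[0,0,15,0,0,0,0],[0,0,15,0,0,0,0],[0,0,15,0,0,0,0],[0,0,15,0,0,0,0],[0,0,15,0,0,0,0],[0,0,15,0,0,0,0]]]' 35
```

```text
clock: 2.73
tool_pos: [0.4284, -0.2181, 0.0563]
ee_rot: [[0.959, -0.284, 0.001], [-0.284, -0.959, -0.001], [0.001, 0.001, -1.0]]
wrist_force: [-1.1, -0.5, 5.6]
width: 0.0219
gripper_force: 35.0
```

```bash
python3 -m inch '[[[0,0,-2,0,0,0,0],[0,0,-5,0,0,0,0],[0,0,-8,0,0,0,0],[0,0,-11,0,0,0,0],[0,0,-12,0,0,0,0],[0.5,-2.4,-12,0,0,-0.04,0],[1,-4.8,-12,0,0,-0.08,0],[1.5,-7.2,-12,0,0,-0.12,0],[2,-9.6,-12,0,0,-0.16,0],[2.6,-12,-12,0,0,-0.2,0],[3.1,-14.4,-12,0,0,-0.24,0],[3.6,-16.8,-12,0,0,-0.28,0],[4.1,-19.2,-12,0,0,-0.32,0],[4.6,-21.6,-12,0,0,-0.36,0],[5.1,-23.9,-12,0,0,-0.379,0],[5.1,-23.9,-12,0,0,-0.379,0],[5.1,-23.9,-12,0,0,-0.379,0],[5.1,-23.9,-12,0,0,-0.379,0]]]'
python3 - <<'E'
from h import *
s=robot.state(); R=s['ee_rot']; print(R,np.degrees(np.arctan2(R[1,1],R[0,1])))
c,e=np.cos(np.radians(95.2)),np.sin(np.radians(95.2))
for x in(-84,115): print(x,R.T@(np.array([.537+x*c/1e3,.0815+x*e/1e3,.0915])-s['tool_pos'])*100)
v=[]
for n in('scene','side'):
    im,d,cc=grab(n); v.append(im[60:330,120:420]); W=cloud(d,cc)
    hsv=cv2.cvtColor(im,cv2.COLOR_BGR2HSV); H,S,V=[hsv[...,i].astype(int) for i in range(3)]
    p=W[((H<5)|(H>175))&(S>190)&(V>70)]; p=p[np.isfinite(p).all(1)]; p=p[p[:,2]>.06]
    f=p[p[:,2]<.145]; print(n,np.percentile(p[:,2],[1,99])); r=cv2.minAreaRect((f[:,:2]*1000).astype(np.float32)); print(r, np.percentile(f[:,2],[1,50,99]))
cv2.imwrite('pics/c2.png',np.hstack(v))
E
```

```text
clock: 4.23
tool_pos: [0.5443, -0.0033, 0.1752]
ee_rot: [[0.996, 0.091, -0.002], [0.091, -0.996, -0.0], [-0.002, 0.0, -1.0]]
wrist_force: [-1.0, -0.6, -1.4]
width: 0.022
gripper_force: 35.0
[[ 9.95870943e-01  9.07666439e-02 -1.57496617e-03]
 [ 9.07664858e-02 -9.95872188e-01 -1.71727841e-04]
 [-1.58405217e-03  2.80646220e-05 -9.99998745e-01]] -84.79228692149472
-84 [ 0.05844235 -0.11312681  8.36668636]
115 [  0.06112037 -20.01312662   8.36612363]
scene [0.12852732 0.20107726]
((555.417724609375, 0.6489124298095703), (91.63954162597656, 27.371450424194336), 4.42921781539917) [0.12803277 0.13425182 0.14467742]
side [0.12648249 0.20034946]
((542.4260864257812, -2.5049381256103516), (119.71403503417969, 32.034786224365234), 6.76069974899292) [0.12609948 0.13375525 0.14464101]
```

View pics/c2.png

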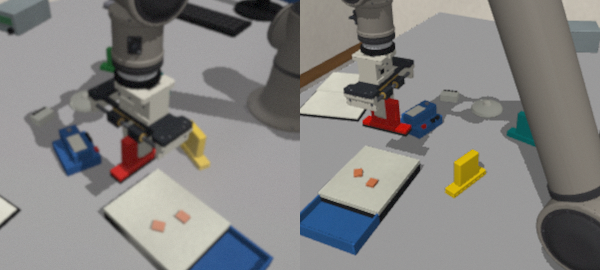

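The scraper is held upright and square over the plate's free end. Both chips lie untouched ahead of it at (158,226) and (181,216) in the left view.

```bash
python3 -m inch '[[[0,0,2,0,0,0,0],[0,-0.1,4,0,0,0,0],[0.1,-0.1,6,0,0,0,0],[0.1,-0.1,7,0,0,0,0],[0.1,-0.1,7.5,0,0,0,0],[0.1,-0.1,7.9,0,0,0,0],[0.1,-0.1,8.0,0,0,0,0],[0.1,-0.1,8.1,0,0,0,0],[0.1,-0.1,8.1,0,0,0,0],[0.1,-0.1,8.1,0,0,0,0],[0.1,-0.1,8.1,0,0,0,0]]]'
```

```text
clock: 5.25
tool_pos: [0.5462, -0.0021, 0.0953]
ee_rot: [[0.996, 0.091, 0.001], [0.091, -0.996, -0.0], [0.001, 0.0, -1.0]]
wrist_force: [0.5, -0.5, -2.7]
width: 0.0215
gripper_force: 35.0
```

```bash
python3 -m inch '[[[0,0,0.15,0,0,0,0],[0,-0.5,0.15,0,0,0,0],[0,-1.2,0.15,0,0,0,0],[0,-2,0.15,0,0,0,0],[0,-2.8,0.15,0,0,0,0],[0,-3.6,0.15,0,0,0,0],[0,-4.4,0.15,0,0,0,0],[0,-5.2,0.15,0,0,0,0],[0,-6,0.15,0,0,0,0],[0,-6.8,0.15,0,0,0,0],[0,-7.6,0.15,0,0,0,0],[0,-8.4,0.15,0,0,0,0],[0,-9.2,0.15,0,0,0,0],[0,-10,0.15,0,0,0,0],[0,-10,0.15,0,0,0,0]]]'
python3 - <<'E'
from h import *
v=[]
for n in('scene','side'):
    im,d,c=grab(n); v.append(im[100:380,80:420])
cv2.imwrite('pics/c3.png',np.hstack(v))
E
```

```text
clock: 6.5
tool_pos: [0.5365, 0.099, 0.0932]
ee_rot: [[0.996, 0.092, -0.0], [0.092, -0.996, 0.0], [-0.0, -0.0, -1.0]]
wrist_force: [-0.2, 0.5, -1.2]
width: 0.0215
gripper_force: 35.0
```

View pics/c3.png

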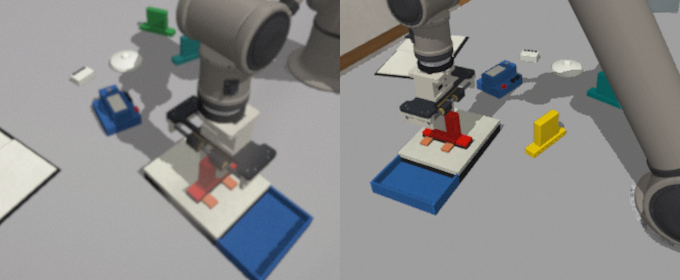

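Both chips sit against the foot's leading face, at (210,201) and (230,183) in the left view. Continuing the stroke over the edge.

```bash
python3 -m inch '[[[0,-0.5,0,0,0,0,0],[0,-1.2,0,0,0,0,0],[0,-2,0,0,0,0,0],[0,-2.8,0,0,0,0,0],[0,-3.6,0,0,0,0,0],[0,-4.4,0,0,0,0,0],[0,-5.2,0,0,0,0,0],[0,-6,0,0,0,0,0],[0,-6.7,0,0,0,0,0],[0,-7.4,0,0,0,0,0],[0,-8.1,0,0,0,0,0],[0,-8.8,0,0,0,0,0],[0,-9.4,0,0,0,0,0],[0,-10,0,0,0,0,0],[0,-10,0,0,0,0,0],[0,-10,0,0,0,0,0],[0,-10,0,0,0,0,0],[0,-10,0,0,0,0,0],[0,-10,0,0,0,0,0]]]'
python3 - <<'E'
from h import *
v=[]
for n in('scene','side'):
    im,d,c=grab(n); v.append(im[100:380,80:420]); W=cloud(d,c)
    hsv=cv2.cvtColor(im,cv2.COLOR_BGR2HSV); H,S,V=[hsv[...,i].astype(int) for i in range(3)]
    m=((H<15)|(H>172))&(S>80)&(S<215)&(V>80)
    k,l,st,ce=cv2.connectedComponentsWithStats(m.astype(np.uint8))
    b=np.radians(95.2)
    for i in range(1,k):
        if st[i,4]>20:
            p=np.nanmean(W[l==i],0)*1000; D=p[:2]-[537,81.5]; print(n,st[i,4],ce[i].round(),'plate x,y,z',(D@[np.cos(b),np.sin(b)]).round(),(D@[-np.sin(b),np.cos(b)]).round(),p[2].round())
cv2.imwrite('pics/c4.png',np.hstack(v))
E
```

```text
clock: 8.18
tool_pos: [0.5278, 0.1967, 0.0932]
ee_rot: [[0.996, 0.09, 0.0], [0.09, -0.996, -0.0], [-0.0, 0.0, -1.0]]
wrist_force: [-1.3, 0.5, -2.2]
width: 0.0215
gripper_force: 35.0
scene 35 [339. 285.] plate x,y,z 113.0 1.0 125.0
scene 1107 [327. 319.] plate x,y,z 122.0 -28.0 64.0
side 22 [201. 100.] plate x,y,z -1449.0 -868.0 -293.0
side 22 [177. 112.] plate x,y,z -2090.0 -1526.0 -718.0
side 85 [100. 152.] plate x,y,z -1247.0 -1584.0 -685.0
side 237 [ 74. 167.] plate x,y,z -1041.0 -1623.0 -698.0
side 341 [ 35. 188.] plate x,y,z -756.0 -1648.0 -701.0
side 92 [  7. 204.] plate x,y,z -568.0 -1667.0 -702.0
side 132 [153. 256.] plate x,y,z 130.0 -7.0 76.0
side 22 [184. 264.] plate x,y,z 94.0 42.0 42.0
side 90 [145. 274.] plate x,y,z 133.0 -38.0 16.0
side 94 [166. 281.] plate x,y,z 133.0 19.0 16.0
```

View pics/c4.png

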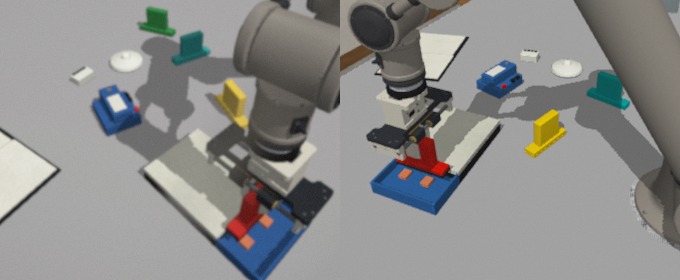

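Both chips lie flat in the tray: the side view gives plate x about 133 mm, y -38 and 19, and z about 16 mm. Lifting and carrying the scraper back to its original, clear spot.

```bash
python3 -m inch '[[[0,0,-2,0,0,0,0],[0,0,-5,0,0,0,0],[0,0,-8,0,0,0,0],[-0.5,1.5,-9,0,0,0,0],[-1.5,4.5,-9,0,0,0.03,0],[-2.5,7.5,-9,0,0,0.06,0],[-3.5,10.5,-9,0,0,0.09,0],[-4.5,13.5,-9,0,0,0.12,0],[-5.5,16.5,-9,0,0,0.15,0],[-6.5,19.5,-9,0,0,0.18,0],[-7.5,22.5,-9,0,0,0.21,0],[-8.5,25.5,-9,0,0,0.24,0],[-9.5,28.5,-9,0,0,0.27,0],[-10.5,31.5,-9,0,0,0.3,0],[-11.5,34.5,-9,0,0,0.33,0],[-12.5,37.5,-9,0,0,0.36,0],[-13.3,39.5,-9,0,0,0.379,0],[-13.6,40.4,-9,0,0,0.379,0],[-13.6,40.4,-9,0,0,0.379,0],[-13.6,40.4,-9,0,0,0.379,0]]]'; python3 -m inch '[[[0,0,0,0,0,0,0],[0,0,0,0,0,0,0]]]'
```

```text
clock: 9.95
tool_pos: [0.4288, -0.2173, 0.1832]
ee_rot: [[0.959, -0.285, -0.0], [-0.285, -0.959, 0.001], [-0.0, -0.001, -1.0]]
wrist_force: [0.5, -0.5, -1.0]
width: 0.0216
gripper_force: 35.0
clock: 10.12
tool_pos: [0.4292, -0.2163, 0.1832]
ee_rot: [[0.959, -0.283, -0.0], [-0.283, -0.959, 0.0], [-0.0, -0.0, -1.0]]
wrist_force: [-0.3, -0.6, -2.0]
width: 0.0218
gripper_force: 35.0
```

Next I lower it 12.6 cm, to about 1 mm above contact, then settle.

```bash
python3 -m inch '[[[0,0,3,0,0,0,0],[0,0,6,0,0,0,0],[0,0,9,0,0,0,0],[0,0,11,0,0,0,0],[0,0,12,0,0,0,0],[0,0,12.4,0,0,0,0],[0,0,12.6,0,0,0,0],[0,0,12.6,0,0,0,0],[0,0,12.6,0,0,0,0],[0,0,12.6,0,0,0,0]]]'
```

```text
clock: 10.95
tool_pos: [0.4295, -0.2178, 0.0581]
ee_rot: [[0.959, -0.284, 0.002], [-0.284, -0.959, -0.001], [0.002, 0.001, -1.0]]
wrist_force: [-0.3, -0.3, -2.2]
width: 0.0217
gripper_force: 35.0
```

```bash
python3 -m inch '[[[0,0,0.1,0,0,0,0],[0,0,0.2,0,0,0,0],[0,0,0.2,0,0,0,0],[0,0,0.2,0,0,0,0]]]'
```

```text
clock: 11.28
tool_pos: [0.4293, -0.2179, 0.0563]
ee_rot: [[0.959, -0.284, 0.002], [-0.284, -0.959, -0.001], [0.002, 0.001, -1.0]]
wrist_force: [-1.2, 0.7, 7.3]
width: 0.022
gripper_force: 35.0
```

Contact with the bench (about 7 N upward), so release, open and rise.

```bash
python3 -m inch '[[[0,0,0,0,0,0,5],[0,0,0,0,0,0,5],[0,0,0,0,0,0,5],[0,0,0,0,0,0,5],[0,0,0,0,0,0,5],[0,0,0,0,0,0,5],[0,0,0,0,0,0,5],[0,0,0,0,0,0,5],[0,0,-1,0,0,0,5],[0,0,-3,0,0,0,5],[0,0,-6,0,0,0,5],[0,0,-9,0,0,0,5],[0,0,-12,0,0,0,5],[0,0,-15,0,0,0,5],[0,0,-15,0,0,0,5],[0,0,-15,0,0,0,5],[0,0,-15,0,0,0,5],[0,0,-15,0,0,0,5]]]'
python3 - <<'E'
from h import *
v=[]
for n in('scene','side'):
    im,d,c=grab(n); v.append(im[100:380,80:420]); W=cloud(d,c)
    hsv=cv2.cvtColor(im,cv2.COLOR_BGR2HSV); H,S,V=[hsv[...,i].astype(int) for i in range(3)]
    p=W[((H<5)|(H>175))&(S>190)&(V>70)]; p=p[np.isfinite(p).all(1)]
    print(n,np.percentile(p[:,2],[2,99]).round(4))
    b=np.radians(95.2); D=W[...,:2]-[.537,.0815]; x=D@[np.cos(b),np.sin(b)]; y=D@[-np.sin(b),np.cos(b)]
    m=((H<15)|(H>172))&(S>80)&(V>80)&(abs(x)<.2)&(abs(y)<.09)
    k,l,st,ce=cv2.connectedComponentsWithStats(m.astype(np.uint8))
    for i in range(1,k):
        if st[i,4]>25: q=l==i; print(st[i,4],(x[q].mean()*1e3).round(),(y[q].mean()*1e3).round(),np.nanmean(W[q][:,2]).round(3))
cv2.imwrite('pics/c5.png',np.hstack(v))
E
```

```text
clock: 12.78
tool_pos: [0.4282, -0.2171, 0.2039]
ee_rot: [[0.959, -0.284, -0.002], [-0.284, -0.959, 0.001], [-0.003, -0.001, -1.0]]
wrist_force: [-0.2, 0.2, -0.3]
width: 0.0502
gripper_force: 0.0
scene [0.0114 0.0827]
138 134.0 19.0 0.017
151 134.0 -39.0 0.018
side [0.0089 0.0822]
90 133.0 -38.0 0.016
93 133.0 19.0 0.016
```

View pics/c5.png

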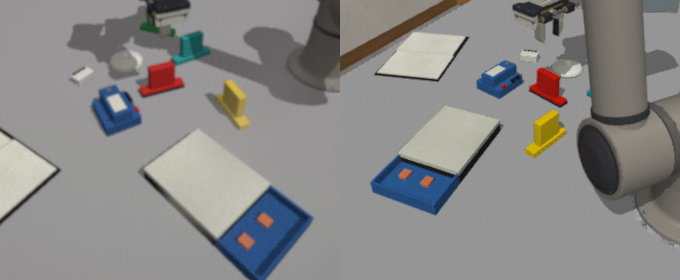

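The scraper stands upright at (160,78) in the left view, and both chips are in the tray at (245,241) and (264,219). The arm is clear of everything.

```bash
python3 -c "
from rig import robot
print(robot.finish_job())"
```

```text
the job is handed in; nothing more can be done
None
```

I handed in the job at about 13 s: both offcuts lie in the blue tray, the scraper is released and upright on the bench at its original spot, and the arm is clear; the rig returned no verdict.

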